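Check the depth of a blind bore with a depth gauge

TASK

Take the depth gauge by its knob out of its wooden stand and lower its rod into the blind bore of the square steel housing (not the round hub). Its foot comes to rest on the housing's top face first: push the rod on down through the foot until it bottoms out in the bore, hold it on the bottom for two seconds, then let go and leave the gauge standing there with its foot flat on the housing.

Things in the scene. Friction and masses are not known exactly. Their poses are not given: they have to be found in the camera images.
- knob (a point): centre of the depth gauge's knob, where to grip it: plain metal cylinder with dark rings, 26 mm across, 36 mm tall, atop an upright rod 12 mm across. z axis up along the rod. The rod's tip lies 128 mm below this point, the knob's underside 18 mm below. The gauge (about 0.22 kg) starts upright, its foot on a pale wooden stand (80x80x50 mm tall), rod in the stand's hole; it lifts straight out.
- tip (a point): centre of the flat lower end of the gauge's rod (12 mm across), 128 mm below the knob's centre and rigid with it; z axis up along the rod. At the start it is hidden in the stand, 12 to 30 mm below the foot's underside.
- foot (a point): centre of the underside of the gauge's foot (its stop): dark steel disc 72 mm across, 8 mm thick, with a 26 mm collar up to 22 mm. z up. The rod slides through it with about 3 N of friction: the foot is carried along when the knob is lifted, and slides up the rod when it rests on something and the knob is pushed down. The rod can reach 8 to 65 mm below the foot.
- bore (a point): centre of the mouth of the blind bore in the top face of the square steel housing: block 90x90 mm, 60 mm tall, dark screw heads in its four top corners, immovable. The bore is upright, 36 mm across, 45 mm deep with a flat floor (15 mm above the bench). z axis up. The round hub of the same height (68 mm across, flange at its base) has a bore too and is the wrong one.
Mind the look-alikes: they are no part of the job. What is shaped like the part that bears bore but blue or yellow is not meant.

How it is judged:
On the way:
1. the rod's tip stands on the floor of the square housing's bore, with the foot on the housing's top face, while the gripper holds the gauge, for one second (z of tip in the frame of bore below -0.041 m and horizontal distance between tip and bore below 0.016 m and z of foot in the frame of bore below 0.005 m and angle between tip's own z axis and vertical below 0.14 rad and contact force between the fingers and gauge above 0.5 N), for 1 s.
At the end, for the whole second after the job is handed in: the gauge stands released and at rest in the square housing's bore: tip less than 4 mm above the bore's floor and within 16 mm of the bore's axis, the centre of the foot's underside less than 5 mm above the housing's top face, the rod within 8 degrees of upright (z of tip in the frame of bore below -0.041 m and horizontal distance between tip and bore below 0.016 m and z of foot in the frame of bore below 0.005 m and angle between tip's own z axis and vertical below 0.14 rad and linear speed of gauge below 0.02 m/s); the robot touches nothing.
It also fails if it takes over 40 s, if anything falls off the work surface, if the arm or the gripper's body presses on something with over 40 N, if the wrist force passes 120 N, or if a joint passes its speed limit or range.

ROBOT

A 6-joint arm with a two-finger parallel gripper is mounted at the origin on a cart in front of the work surface, level with it; the furniture and walls round the work are solid. World frame = base frame: x ahead of the robot, y to its left, z up, the work surface at z = 0. Lengths are in m, angles in rad, forces in N, time in s.
With the tool pointing down it reaches from about 0.35 to 0.85 m from the base axis. Payload 8.1 kg.
Tool frame: the origin (TCP) lies midway between the tips of the shut fingers; the grasp point (between the pads) lies 19 mm behind it; z points along the fingers, y is the line along which they close (so a half turn about z gives the same grasp; the last joint's range is limited). The gripper opens to 93 mm and grips with 3 to 60 N. Pads are 15 mm wide; open, the fingers measure 128 mm over their backs; the gripper's body (75 mm by 188 mm) begins 65 mm behind the grasp point.
Start: joints at [-1.28, 0.13, 1.488, -0, 1.523, -0.085], TCP at [0.22, -0.558, 0.219] pointing down, gripper open.
Joint ranges: [-2.96, 2.96], [-0.89, 2.26], [0.02, 2.5], [-1.34, 4.48], [0, 2.73], [-2.66, 2.66]. Speed limits (rad/s): [2.39, 2.39, 2.79, 3.14, 3.14, 3.14].

INTERFACE

Orientations are given as a rotation vector (axis times angle).
In Python, from plant import read_state, read_camera, camera_model, close_job gives the robot as it stands. The module is installed in compiled form; this text tells all that it offers.
- The arm moves only by the tool carry_out, never from a script. Its argument "moves" is a list of rows, each an object of numbers: "jaw": the finger opening in m, from 0 to 0.093; "dx", "dy", "dz": the shift along the tool's x, y, z in m; "yaw": the turn about the tool's z in rad. In form: [{"jaw": .., "dx": .., "dy": .., "dz": .., "yaw": ..}, ...]. A call has 1 to 8 rows; each row shifts and turns the commanded pose from where the row before left it, along the tool's axes as they then stand; what a row does not reach is not made up. A row lasts 1/8 s, in which the tool goes at most 62.5 mm and 10.7 degrees, less where a joint would pass 70% of its speed; a pose out of reach is approached as far as the arm can. A call is refused whole if a number of a shift passes 0.0625 or a number of a turn 0.188, either way. A call with a gripper value outside its range is refused whole. The fingers move at their own pace and stop on an object; "grip_force" is the grip in N (left out, the last holds). Time passes only in rows, so rows that do not move let the fingers close. It gives the time, the measured TCP pose, the force, the opening and the grip force at its end, in the units of the state.
- read_state(): the state, without advancing time (a new reading comes with each control period).
- read_camera(name): name is "scene" or "top" or "wrist"; returns the picture (480x640x3 uint8, red, green, blue); there is no depth.
- camera_model(name): a dict with "camera_matrix" (3x3 intrinsics, pixels), "k1" (the pictures are not rectified: a ray, as slopes to the right and down, at radius r is drawn at 1 + k1 r^2 times it, then the intrinsics apply), "view" (4x4, takes a point from world to camera coordinates). Camera axes: x right, y up, looking along -z (the intrinsics and any distortion apply to the point x, -y, -z); pixel columns grow to the right and rows downward; lengths in m; the calibration is good to about 2 mm. A picture is of the moment at which its call begins: read the wrist's pose just before it. camera_model takes no time and is no camera call; for the wrist camera it gives the pose at the moment of the call.
- close_job(): hands the job in; it is judged then, once.
The state is a dict: "t": time; "q": joint angles; "dq": joint speeds; "joint_torque": joint torques, N m; "tool_pos": TCP position; "orientation": TCP orientation; "force": force on the tool from outside, world axes, zero at the start; "wrist_torque": the same for the moment, N m; "opening": finger opening in m; "gripper_force": force on a finger pad.
Only numpy, scipy, OpenCV 4.12 (cv2) and the standard library are available. Lean on these libraries where they do the work, as an engineer would, in place of code of your own. Each camera call takes 0.05 s, during which the arm holds its last target. There are 200 camera calls.

## Working session

There is one attempt and no reset: what is moved stays moved. The work goes in short steps, Python scripts to look and compute and a tool call to move; the robot and the scene stay as the last step left them, time stands still between calls to the robot, and variables do not carry over. Pictures are saved under pics/ and viewed, at most 10 in all, crops included, and the job is handed in when it is done.

Besides the shell and the picture viewer there is one more tool, called after "Request:" as a command line: name --argument value ..., lists and objects as JSON in quotes. carry_out: Moves the arm, as the interface text tells. Its arguments: {"type":"object","properties":{"moves":{"type":"array","items":{"type":"object","properties":{"jaw":{"type":"number"},"dx":{"type":"number"},"dy":{"type":"number"},"dz":{"type":"number"},"yaw":{"type":"number"}}}},"grip_force":{"type":"number"}},"required":["moves"]}

```bash
mkdir -p pics; cat > h.py <<'E'
import numpy as np, cv2
from plant import *
def ray(name,u,v,M=None):
    m=M or camera_model(name); K=np.array(m["camera_matrix"],float); k=float(m["k1"])
    x,y=cv2.undistortPoints(np.array([[[u,v]]],float),K,np.array([k,0,0,0.]))[0,0]
    V=np.array(m["view"]); R=V[:3,:3]; o=-R.T@V[:3,3]
    return o,R.T@np.array([x,-y,-1.])
def onz(name,u,v,z,M=None):
    o,d=ray(name,u,v,M); return o+d*(z-o[2])/d[2]
def proj(name,p,M=None):
    m=M or camera_model(name); K=np.array(m["camera_matrix"]); k=float(m["k1"]); V=np.array(m["view"])
    c=V[:3,:3]@p+V[:3,3]; s=np.array([c[0],-c[1]])/-c[2]; s*=1+k*(s@s); return (K@np.r_[s,1])[:2]
E
python3 - <<'E'
from h import *
for n in("scene","top"):
    cv2.imwrite(f"pics/{n}1.png",read_camera(n)[:,:,::-1])
    m=camera_model(n);o,d=ray(n,320,240);print(n,o.round(3),d.round(2),m["camera_matrix"],m["k1"])
s=read_state();print(s["t"],s["tool_pos"],s["orientation"],s["force"])
E
```

```text
scene [0.227 0.624 1.25 ] [ 0.15 -0.48 -0.86] [[586.4020492    0.         323.21627852]
 [  0.         586.4020492  245.91713211]
 [  0.           0.           1.        ]] -0.0221606152815818
top [0.295 0.013 1.167] [ 0.11  0.01 -0.99] [[515.65017533   0.         315.10433956]
 [  0.         515.65017533 241.27738473]
 [  0.           0.           1.        ]] -0.07988710900232046
0.1 [ 0.22012253 -0.55762181  0.21770665] [-3.08469204e+00 -5.86574597e-01  2.35706256e-04] [ 0.0633828  -0.72538111 -0.50490728]
```

View pics/scene1.png

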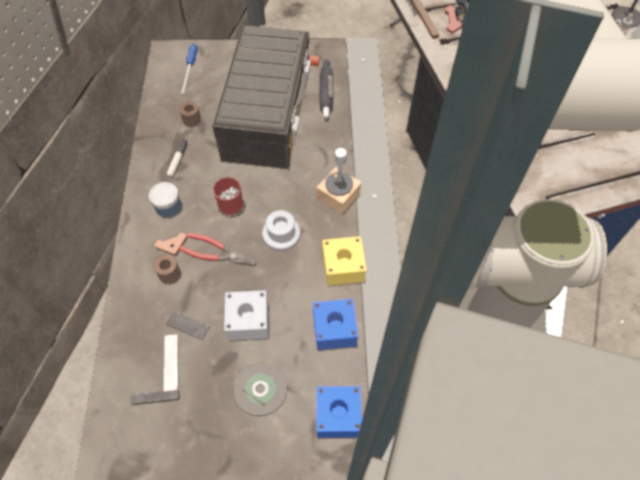

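View pics/top1.png

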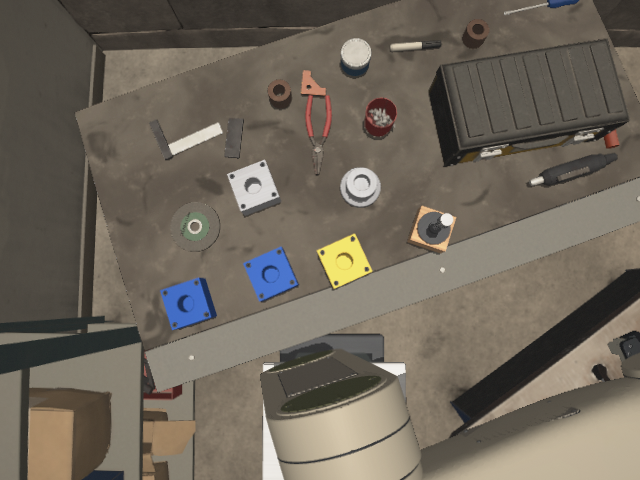

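```bash
python3 - <<'E'
from h import *
t=cv2.imread("pics/top1.png");s=cv2.imread("pics/scene1.png")
print("bore by top",onz("top",254,185,.06).round(4),"scene",onz("scene",246,310,.06).round(4))
# housing top-face grey blob in top
roi=(slice(150,225),slice(215,295))
def tri(a,b):
    o1,d1=ray("top",*a);o2,d2=ray("scene",*b)
    A=np.c_[d1,-d2];x=np.linalg.lstsq(A,o2-o1,rcond=None)[0];p,q=o1+d1*x[0],o2+d2*x[1];return ((p+q)/2).round(4),np.linalg.norm(p-q).round(4)
print("knob top",tri((447.5,219),(341,153.5)));print("bore tri",tri((254,185.5),(246,310.5)))
print("toolbox corner",onz("top",445,165,0).round(3),tri((442,150),(290,132)), tri((433,92),(218,128)))
g=[cv2.resize(c,(390,390),interpolation=3) for c in(t[140:240,210:310],t[180:280,390:490])]
g2=[cv2.resize(c,(390,200),interpolation=3) for c in(s[280:345,185:312],s[140:215,270:416])]
cv2.imwrite("pics/crop1.png",np.vstack([np.hstack(g),np.hstack(g2)]))
print(read_state()["orientation"])
E
```

```text
bore by top [0.5415 0.1733 0.06  ] scene [0.5399 0.176  0.06  ]
knob top (array([ 0.446 , -0.2228,  0.1678]), np.float64(0.0023))
bore tri (array([0.5417, 0.1743, 0.0525]), np.float64(0.0007))
toolbox corner [ 0.599 -0.261  0.   ] (array([ 0.566 , -0.2038,  0.2235]), np.float64(0.0077)) (array([ 0.727 , -0.2016,  0.1707]), np.float64(0.0382))
[-3.08469204e+00 -5.86574597e-01  2.35706256e-04]
```

View pics/crop1.png

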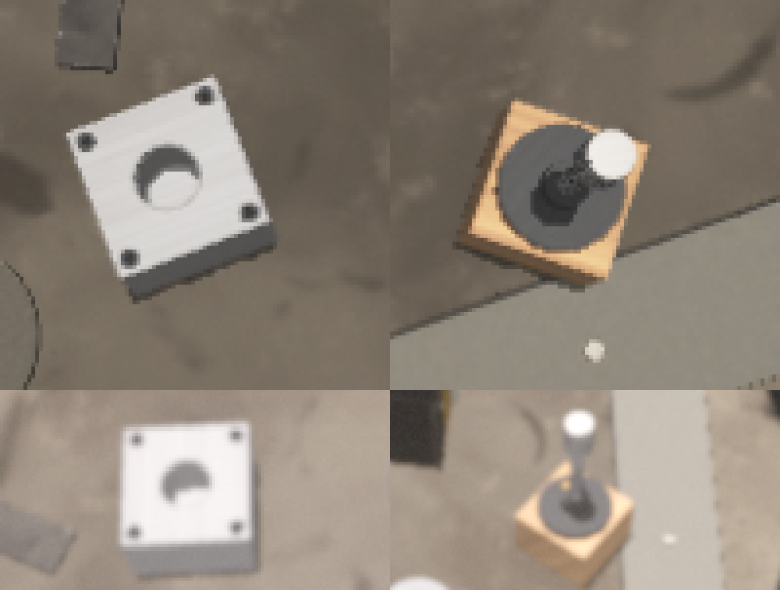

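```bash
cat >> h.py <<'E'
from scipy.spatial.transform import Rotation as Ro
def plan(target):
    s=read_state();R=Ro.from_rotvec(s["orientation"]).as_matrix()
    print("t",round(s["t"],2),"tcp",np.round(s["tool_pos"],4),"tool delta",(R.T@(np.array(target)-s["tool_pos"])).round(4),"F",np.round(s["force"],1),"open",round(s["opening"],4),"gf",round(s["gripper_force"],1),"tooly",R[:,1].round(3),"toolz",R[:,2].round(4))
def tri(a,b):
    o1,d1=ray("top",*a);o2,d2=ray("scene",*b)
    A=np.c_[d1,-d2];x=np.linalg.lstsq(A,o2-o1,rcond=None)[0];p,q=o1+d1*x[0],o2+d2*x[1];return ((p+q)/2).round(4),np.linalg.norm(p-q).round(4)
E
python3 - <<'E'
from h import *
print("knobtop",tri((446.7,219.7),(340.4,152.8)),"bore",tri((252.8,185.3),(245.4,310.4)))
print(onz("top",252.8,185.3,.06),onz("scene",245.4,310.4,.06),"foot",onz("top",434.1,227.9,.058))
o,d=ray("wrist",320,240);print("wrist",o,d)
plan([.446,-.222,.25])
E
```

```text
knobtop (array([ 0.4452, -0.2197,  0.1737]), np.float64(0.0006)) bore (array([0.5415, 0.1763, 0.0573]), np.float64(0.0))
[0.5408966  0.17594722 0.06      ] [0.54077004 0.17734016 0.06      ] foot [ 0.44454797 -0.21888488  0.058     ]
wrist [ 0.30013272 -0.52709845  0.38307193] [-0.28003166 -0.09919988 -0.95489945]
t 0.1 tcp [ 0.2201 -0.5576  0.2177] tool delta [ 0.3333 -0.2293 -0.0319] F [ 0.1 -0.7 -0.5] open 0.093 gf 0.0 tooly [ 0.367 -0.93  -0.002] toolz [-5.0e-04  1.6e-03 -1.0e+00]
```

Request:
carry_out --moves '[{"dx": 0.02,"dy": -0.01,"dz": -0.02},{"dx": 0.045,"dy": -0.031,"dz": -0.012},{"dx": 0.045,"dy": -0.031},{"dx": 0.045,"dy": -0.031},{"dx": 0.045,"dy": -0.031},{"dx": 0.045,"dy": -0.031},{"dx": 0.045,"dy": -0.031},{"dx": 0.043,"dy": -0.033}]'

```text
invalid input at $.moves[0]: expected keys jaw, dx, dy, dz, yaw
```

Request:
carry_out --moves '[{"dx": 0},{"dx": 0}]'

```text
invalid input at $.moves[0]: expected keys jaw, dx, dy, dz, yaw
```

```bash
python3 - <<'E'
from h import *
plan([.445,-.219,.137])
M=camera_model("wrist");im=read_camera("wrist");cv2.imwrite("pics/w1.png",im[:,:,::-1])
for z in(.1737,.164): print(z,proj("wrist",np.array([.445,-.2193,z]),M))
import pickle;pickle.dump(M,open("w1.pkl","wb"))
E
```

```text
t 0.1 tcp [ 0.2201 -0.5576  0.2177] tool delta [ 0.3335 -0.2323  0.0811] F [ 0.1 -0.7 -0.5] open 0.093 gf 0.0 tooly [ 0.367 -0.93  -0.002] toolz [-5.0e-04  1.6e-03 -1.0e+00]
0.1737 [-427.81119612 -724.69837152]
0.164 [-364.23206078 -651.57065437]
```

View pics/w1.png

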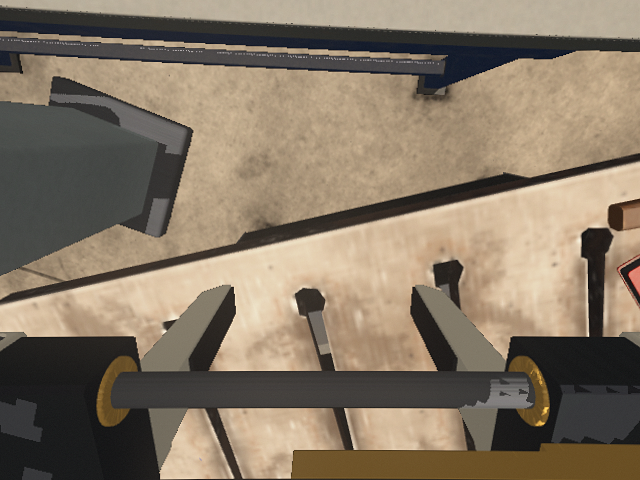

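The wrist picture shows only the fingers (their gap is centred near column 322), because the move was refused: every row needs all five keys.

Request:
carry_out --moves '[{"jaw": 0.093,"yaw": 0,"dx": 0.02,"dy": -0.01,"dz": -0.02},{"jaw": 0.093,"yaw": 0,"dx": 0.045,"dy": -0.031,"dz": -0.012},{"jaw": 0.093,"yaw": 0,"dx": 0.045,"dy": -0.031,"dz": 0},{"jaw": 0.093,"yaw": 0,"dx": 0.045,"dy": -0.031,"dz": 0},{"jaw": 0.093,"yaw": 0,"dx": 0.045,"dy": -0.031,"dz": 0},{"jaw": 0.093,"yaw": 0,"dx": 0.045,"dy": -0.031,"dz": 0},{"jaw": 0.093,"yaw": 0,"dx": 0.045,"dy": -0.031,"dz": 0},{"jaw": 0.093,"yaw": 0,"dx": 0.043,"dy": -0.033,"dz": 0}]'

```text
t: 1.15
tool_pos: [0.4471, -0.2203, 0.2522]
orientation: [3.085, 0.587, 0.002]
force: [0.1, -0.6, -0.3]
opening: 0.0931
gripper_force: 0.0
```

Request:
carry_out --moves '[{"jaw": 0.093,"yaw": 0,"dx": 0,"dy": 0,"dz": 0},{"jaw": 0.093,"yaw": 0,"dx": 0,"dy": 0,"dz": 0}]'

```text
t: 1.4
tool_pos: [0.4461, -0.2225, 0.2515]
orientation: [3.085, 0.589, 0.001]
force: [-0.4, 0.9, 0.2]
opening: 0.0932
gripper_force: 0.0
```

```bash
python3 - <<'E'
from h import *
plan([.445,-.219,.137])
M=camera_model("wrist");im=read_camera("wrist");cv2.imwrite("pics/w2.png",im[:,:,::-1])
for z in(.1737,.164): print(z,proj("wrist",np.array([.445,-.2193,z]),M))
import pickle;pickle.dump(M,open("w2.pkl","wb"))
E
```

```text
t 1.4 tcp [ 0.4461 -0.2225  0.2515] tool delta [ 0.0002 -0.0037  0.1145] F [-0.4  0.9  0.2] open 0.0932 gf 0.0 tooly [ 0.368 -0.93   0.001] toolz [ 7.e-04 -8.e-04 -1.e+00]
0.1737 [317.50327575 252.82518564]
0.164 [317.68459124 248.63205132]
```

View pics/w2.png

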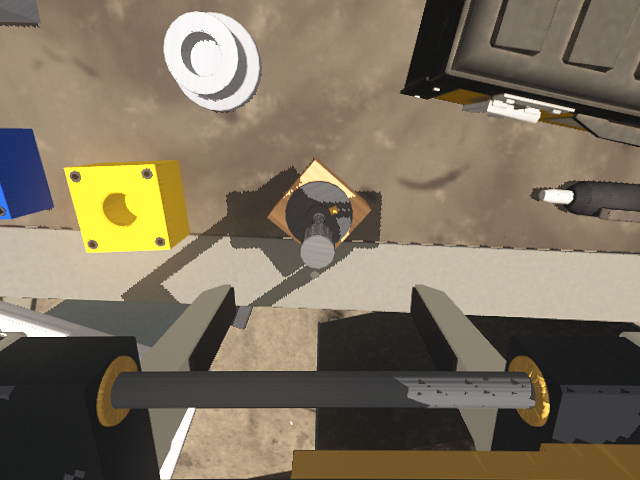

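The knob's top is centred at (317.5, 252), against a predicted (317.5, 252.8). The estimate holds, so I'm descending to grip.

Request:
carry_out --moves '[{"jaw": 0.093,"yaw": 0,"dx": 0,"dy": -0.0035,"dz": 0.02},{"jaw": 0.093,"yaw": 0,"dx": 0,"dy": 0,"dz": 0.03},{"jaw": 0.093,"yaw": 0,"dx": 0,"dy": 0,"dz": 0.03},{"jaw": 0.093,"yaw": 0,"dx": 0,"dy": 0,"dz": 0.025},{"jaw": 0.08,"yaw": 0,"dx": 0,"dy": 0,"dz": 0.0095},{"jaw": 0.06,"yaw": 0,"dx": 0,"dy": 0,"dz": 0},{"jaw": 0.04,"yaw": 0,"dx": 0,"dy": 0,"dz": 0}]' --grip_force 40

```text
t: 2.33
tool_pos: [0.4451, -0.2202, 0.1372]
orientation: [3.085, 0.586, 0.002]
force: [0.1, -0.0, -0.5]
opening: 0.0673
gripper_force: 0.0
```

Request:
carry_out --moves '[{"jaw": 0.03,"yaw": 0,"dx": 0,"dy": 0,"dz": 0},{"jaw": 0.02,"yaw": 0,"dx": 0,"dy": 0,"dz": 0},{"jaw": 0.01,"yaw": 0,"dx": 0,"dy": 0,"dz": 0},{"jaw": 0.01,"yaw": 0,"dx": 0,"dy": 0,"dz": 0}]'

```text
t: 2.82
tool_pos: [0.4447, -0.2196, 0.1362]
orientation: [3.086, 0.587, 0.0]
force: [0.8, 0.4, 0.6]
opening: 0.0275
gripper_force: 0.3
```

Request:
carry_out --moves '[{"jaw": 0.01,"yaw": 0,"dx": 0,"dy": 0,"dz": 0},{"jaw": 0.01,"yaw": 0,"dx": 0,"dy": 0,"dz": 0},{"jaw": 0.01,"yaw": 0,"dx": 0,"dy": 0,"dz": 0}]'

```text
t: 3.2
tool_pos: [0.4447, -0.2196, 0.1361]
orientation: [-3.086, -0.587, 0.0]
force: [-0.3, -0.2, 0.6]
opening: 0.0254
gripper_force: 40.0
```

Request:
carry_out --moves '[{"jaw": 0.01,"yaw": 0,"dx": 0,"dy": 0,"dz": -0.01},{"jaw": 0.01,"yaw": 0,"dx": 0,"dy": 0,"dz": -0.02},{"jaw": 0.01,"yaw": 0,"dx": 0,"dy": 0,"dz": -0.025},{"jaw": 0.01,"yaw": 0,"dx": 0,"dy": 0,"dz": -0.025},{"jaw": 0.01,"yaw": 0,"dx": 0,"dy": 0,"dz": -0.02},{"jaw": 0.01,"yaw": 0,"dx": 0,"dy": 0,"dz": 0}]'

```text
t: 3.95
tool_pos: [0.4456, -0.2203, 0.2382]
orientation: [3.084, 0.586, 0.004]
force: [-0.7, -0.2, -2.4]
opening: 0.0254
gripper_force: 40.0
```

```bash
python3 - <<'E'
from h import *
plan([.541,.1763,.236])
print(np.round(read_state()["q"],2))
E
```

```text
t 3.95 tcp [ 0.4456 -0.2203  0.2382] tool delta [ 0.2342 -0.3339  0.0017] F [-0.7 -0.2 -2.4] open 0.0254 gf 40.0 tooly [ 0.367 -0.93   0.003] toolz [ 0.003  -0.0019 -1.    ]
[-0.56 -0.16  1.74 -0.    1.56  0.63]
```

Request:
carry_out --moves '[{"jaw": 0.01,"yaw": 0,"dx": 0.012,"dy": -0.017,"dz": 0},{"jaw": 0.01,"yaw": 0,"dx": 0.024,"dy": -0.034,"dz": 0},{"jaw": 0.01,"yaw": 0,"dx": 0.026,"dy": -0.037,"dz": 0},{"jaw": 0.01,"yaw": 0,"dx": 0.026,"dy": -0.037,"dz": 0},{"jaw": 0.01,"yaw": 0,"dx": 0.026,"dy": -0.037,"dz": 0},{"jaw": 0.01,"yaw": 0,"dx": 0.026,"dy": -0.037,"dz": 0},{"jaw": 0.01,"yaw": 0,"dx": 0.026,"dy": -0.037,"dz": 0},{"jaw": 0.01,"yaw": 0,"dx": 0.026,"dy": -0.037,"dz": 0}]'

```text
t: 4.95
tool_pos: [0.5226, 0.1062, 0.2347]
orientation: [-3.086, -0.587, 0.003]
force: [0.7, -0.6, -1.5]
opening: 0.0255
gripper_force: 40.0
```

Request:
carry_out --moves '[{"jaw": 0.01,"yaw": 0,"dx": 0.022,"dy": -0.033,"dz": 0},{"jaw": 0.01,"yaw": 0,"dx": 0.014,"dy": -0.02,"dz": 0},{"jaw": 0.01,"yaw": 0,"dx": 0.006,"dy": -0.008,"dz": 0},{"jaw": 0.01,"yaw": 0,"dx": 0,"dy": 0,"dz": 0},{"jaw": 0.01,"yaw": 0,"dx": 0,"dy": 0,"dz": 0}]'

```text
t: 5.58
tool_pos: [0.5396, 0.1759, 0.2358]
orientation: [3.086, 0.585, -0.001]
force: [0.2, 0.0, -2.1]
opening: 0.0254
gripper_force: 40.0
```

```bash
python3 - <<'E'
from h import *
plan([.541,.1763,.236])
M=camera_model("wrist");w=read_camera("wrist");s=read_camera("scene")
print("bore px",proj("wrist",np.array([.541,.1763,.06]),M))
c=cv2.resize(s[215:345,155:315],(480,390),interpolation=2)
cv2.imwrite("pics/w3.png",cv2.resize(w,(320,240))[:,:,::-1]); 
p=np.zeros((480,800,3),np.uint8);p[:390,320:]=c;p[:240,:320]=cv2.resize(w,(320,240),interpolation=3);cv2.imwrite("pics/c3.png",p[:,:,::-1])
cv2.imwrite("pics/s3full.png",s[:,:,::-1]);cv2.imwrite("pics/t3full.png",read_camera("top")[:,:,::-1])
E
```

```text
t 5.58 tcp [0.5396 0.1759 0.2358] tool delta [ 0.0014  0.0001 -0.0002] F [ 0.2  0.  -2.1] open 0.0254 gf 40.0 tooly [ 0.366 -0.931  0.   ] toolz [-5.e-04 -5.e-04 -1.e+00]
bore px [322.51059045 219.16411739]
```

View pics/c3.png

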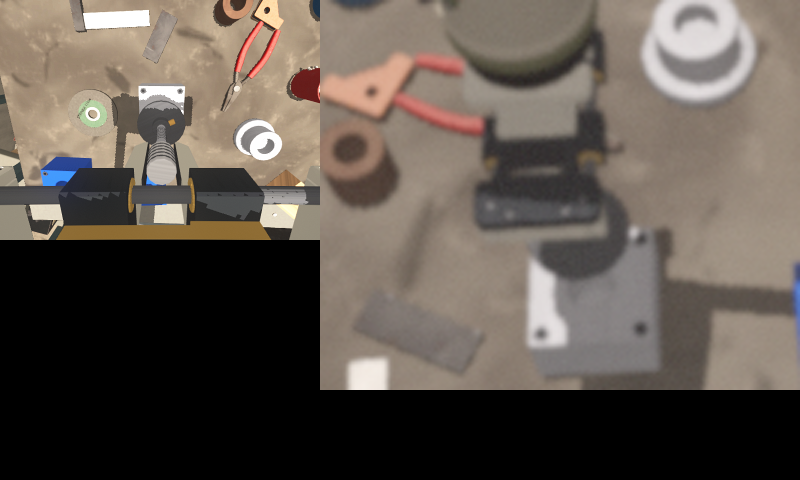

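Left panel (wrist): the grey housing with its screws is straight below the gauge. In full pixels, the foot disc is centred near (324, 241) and the knob near (322, 340). Right panel (scene): the foot is over the grey square housing, and the hub is off to the side.

```bash
python3 - <<'E'
from h import *
p=np.array(read_state()["tool_pos"])
for z in(.15,.16,.17):print(z,proj("wrist",np.array([p[0],p[1],z])),proj("wrist",np.array([p[0]+.036*.366,p[1]-.036*.931,z])))
E
```

```text
0.15 [322.15424377 249.30905671] [369.30906454 249.32113488]
0.16 [322.12050641 253.68578708] [371.03146816 253.7007008 ]
0.17 [322.08415802 258.40093297] [372.8874925  258.41921618]
```

```bash
python3 - <<'E'
from h import *
w=read_camera("wrist");cv2.imwrite("pics/w4.png",w[:,:,::-1])
c=cv2.resize(w[160:380,230:410],None,fx=2.7,fy=2.7,interpolation=2)[:,:,::-1]
cv2.imwrite("pics/c4.png",c);plan([.541,.1763,.236])
E
```

```text
t 5.78 tcp [0.5398 0.1762 0.2363] tool delta [0.0011 0.0003 0.0003] F [-0.3  0.3 -3. ] open 0.0253 gf 40.0 tooly [ 0.366 -0.931  0.   ] toolz [ 3.e-04 -1.e-04 -1.e+00]
```

View pics/c4.png

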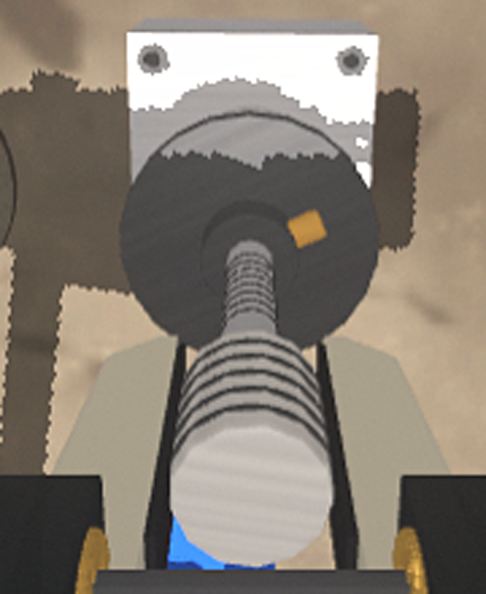

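The disc is centred at about (322.4, 249), within 3 px of where an upright rod would put it, so the rod is upright to about 0.02 rad. Lowering now.

Request:
carry_out --moves '[{"jaw": 0.01,"yaw": 0,"dx": 0,"dy": 0,"dz": 0.015},{"jaw": 0.01,"yaw": 0,"dx": 0,"dy": 0,"dz": 0.02},{"jaw": 0.01,"yaw": 0,"dx": 0,"dy": 0,"dz": 0.02},{"jaw": 0.01,"yaw": 0,"dx": 0,"dy": 0,"dz": 0.015},{"jaw": 0.01,"yaw": 0,"dx": 0,"dy": 0,"dz": 0.007},{"jaw": 0.01,"yaw": 0,"dx": 0,"dy": 0,"dz": 0.003},{"jaw": 0.01,"yaw": 0,"dx": 0,"dy": 0,"dz": 0}]'

```text
t: 6.65
tool_pos: [0.5401, 0.177, 0.1566]
orientation: [-3.086, -0.587, -0.001]
force: [-0.6, 0.7, -1.4]
opening: 0.0254
gripper_force: 40.0
```

Request:
carry_out --moves '[{"jaw": 0.01,"yaw": 0,"dx": 0,"dy": 0,"dz": 0.005},{"jaw": 0.01,"yaw": 0,"dx": 0,"dy": 0,"dz": 0.005},{"jaw": 0.01,"yaw": 0,"dx": 0,"dy": 0,"dz": 0.005},{"jaw": 0.01,"yaw": 0,"dx": 0,"dy": 0,"dz": 0.003},{"jaw": 0.01,"yaw": 0,"dx": 0,"dy": 0,"dz": 0}]'

```text
t: 7.28
tool_pos: [0.5398, 0.1769, 0.1379]
orientation: [3.086, 0.587, 0.0]
force: [0.8, 0.4, -0.8]
opening: 0.0256
gripper_force: 40.0
```

Request:
carry_out --moves '[{"jaw": 0.01,"yaw": 0,"dx": 0,"dy": 0,"dz": 0.003},{"jaw": 0.01,"yaw": 0,"dx": 0,"dy": 0,"dz": 0.003},{"jaw": 0.01,"yaw": 0,"dx": 0,"dy": 0,"dz": 0.003},{"jaw": 0.01,"yaw": 0,"dx": 0,"dy": 0,"dz": 0.0}]'

```text
t: 7.78
tool_pos: [0.5395, 0.1769, 0.1286]
orientation: [3.086, 0.587, -0.001]
force: [0.9, -0.2, -1.8]
opening: 0.0252
gripper_force: 40.0
```

Request:
carry_out --moves '[{"jaw": 0.01,"yaw": 0,"dx": 0,"dy": 0,"dz": 0.002},{"jaw": 0.01,"yaw": 0,"dx": 0,"dy": 0,"dz": 0.001},{"jaw": 0.01,"yaw": 0,"dx": 0,"dy": 0,"dz": 0.001}]'

```text
t: 8.15
tool_pos: [0.5397, 0.1769, 0.1251]
orientation: [-3.086, -0.587, 0.0]
force: [-1.7, 0.4, 2.2]
opening: 0.0258
gripper_force: 40.0
```

Request:
carry_out --moves '[{"jaw": 0.01,"yaw": 0,"dx": 0,"dy": 0,"dz": 0.001},{"jaw": 0.01,"yaw": 0,"dx": 0,"dy": 0,"dz": 0}]'

```text
t: 8.4
tool_pos: [0.5397, 0.1769, 0.124]
orientation: [-3.086, -0.587, 0.0]
force: [-0.2, 1.5, 0.3]
opening: 0.0251
gripper_force: 40.0
```

Request:
carry_out --moves '[{"jaw": 0.01,"yaw": 0,"dx": 0,"dy": 0,"dz": 0.001},{"jaw": 0.01,"yaw": 0,"dx": 0,"dy": 0,"dz": 0}]'

```text
t: 8.65
tool_pos: [0.5397, 0.1769, 0.123]
orientation: [-3.086, -0.587, 0.0]
force: [-0.9, 0.9, 0.7]
opening: 0.0256
gripper_force: 40.0
```

Request:
carry_out --moves '[{"jaw": 0.01,"yaw": 0,"dx": 0,"dy": 0,"dz": 0.001},{"jaw": 0.01,"yaw": 0,"dx": 0,"dy": 0,"dz": 0.001},{"jaw": 0.01,"yaw": 0,"dx": 0,"dy": 0,"dz": 0}]'

```text
t: 9.02
tool_pos: [0.5397, 0.1769, 0.121]
orientation: [-3.086, -0.587, 0.0]
force: [-1.1, 0.1, 1.4]
opening: 0.0256
gripper_force: 40.0
```

```bash
python3 - <<'E'
from h import *
plan([.541,.1763,.12])
M=camera_model("wrist");w=read_camera("wrist");p=read_state()["tool_pos"]
for z in(.068,.078):print(z,proj("wrist",np.array([p[0],p[1],z]),M),proj("wrist",np.array([p[0]+.036*.366,p[1]-.036*.931,z]),M))
c=cv2.resize(w[80:380,200:440],None,fx=2,fy=2,interpolation=2)[:,:,::-1]
cv2.imwrite("pics/c5.png",c);print(np.array([read_state()["force"] for _ in range(3)]))
E
```

```text
t 9.03 tcp [0.5397 0.1769 0.121 ] tool delta [0.001  0.0011 0.001 ] F [-1.1  0.1  1.4] open 0.0256 gf 40.0 tooly [ 0.367 -0.93  -0.   ] toolz [-1.e-04  0.e+00 -1.e+00]
0.068 [322.05068873 265.274767  ] [375.60971869 265.36216826]
0.078 [322.00436027 270.95390544] [377.84193279 271.049022  ]
[[-0.7573396   0.8825137   1.17681685]
 [-0.7573396   0.8825137   1.17681685]
 [-0.7573396   0.8825137   1.17681685]]
```

View pics/c5.png

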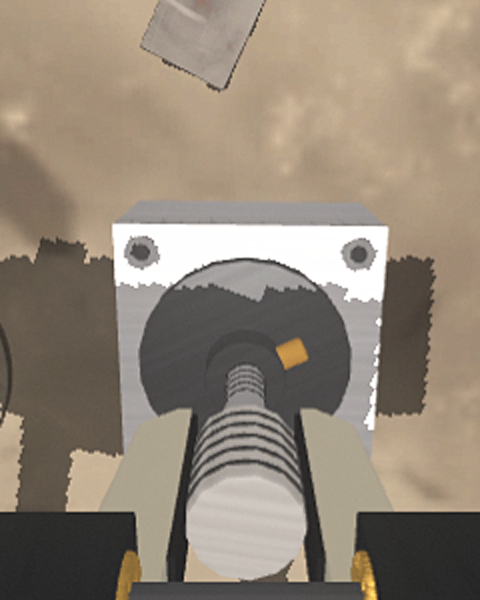

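The foot disc is 105 px wide, centred at column 322. That matches a disc lying on the housing's top face (z of 0.066 to 0.068), so I keep pushing the rod down.

Request:
carry_out --moves '[{"jaw": 0.01,"yaw": 0,"dx": 0,"dy": 0,"dz": 0.001},{"jaw": 0.01,"yaw": 0,"dx": 0,"dy": 0,"dz": 0.001},{"jaw": 0.01,"yaw": 0,"dx": 0,"dy": 0,"dz": 0}]'

```text
t: 9.45
tool_pos: [0.5397, 0.177, 0.119]
orientation: [-3.086, -0.587, 0.0]
force: [-1.6, 0.9, 1.1]
opening: 0.0252
gripper_force: 40.0
```

Request:
carry_out --moves '[{"jaw": 0.01,"yaw": 0,"dx": 0,"dy": 0,"dz": 0.001},{"jaw": 0.01,"yaw": 0,"dx": 0,"dy": 0,"dz": 0.001}]'

```text
t: 9.7
tool_pos: [0.5404, 0.1771, 0.1187]
orientation: [-3.086, -0.587, -0.003]
force: [-5.0, -1.1, 15.4]
opening: 0.0255
gripper_force: 40.0
```

Request:
carry_out --moves '[{"jaw": 0.01,"yaw": 0,"dx": 0,"dy": 0,"dz": 0.0005},{"jaw": 0.01,"yaw": 0,"dx": 0,"dy": 0,"dz": 0},{"jaw": 0.01,"yaw": 0,"dx": 0,"dy": 0,"dz": 0},{"jaw": 0.01,"yaw": 0,"dx": 0,"dy": 0,"dz": 0},{"jaw": 0.01,"yaw": 0,"dx": 0,"dy": 0,"dz": 0},{"jaw": 0.01,"yaw": 0,"dx": 0,"dy": 0,"dz": 0},{"jaw": 0.01,"yaw": 0,"dx": 0,"dy": 0,"dz": 0},{"jaw": 0.01,"yaw": 0,"dx": 0,"dy": 0,"dz": 0}]'

```text
t: 10.7
tool_pos: [0.5406, 0.1772, 0.1188]
orientation: [-3.086, -0.587, -0.003]
force: [-4.4, -0.9, 13.4]
opening: 0.0256
gripper_force: 40.0
```

Request:
carry_out --moves '[{"jaw": 0.01,"yaw": 0,"dx": 0,"dy": 0,"dz": 0},{"jaw": 0.01,"yaw": 0,"dx": 0,"dy": 0,"dz": 0},{"jaw": 0.01,"yaw": 0,"dx": 0,"dy": 0,"dz": 0},{"jaw": 0.01,"yaw": 0,"dx": 0,"dy": 0,"dz": 0},{"jaw": 0.01,"yaw": 0,"dx": 0,"dy": 0,"dz": 0},{"jaw": 0.01,"yaw": 0,"dx": 0,"dy": 0,"dz": 0},{"jaw": 0.01,"yaw": 0,"dx": 0,"dy": 0,"dz": 0},{"jaw": 0.01,"yaw": 0,"dx": 0,"dy": 0,"dz": 0}]'

```text
t: 11.7
tool_pos: [0.5406, 0.1772, 0.1188]
orientation: [-3.086, -0.587, -0.004]
force: [-4.2, 0.1, 13.6]
opening: 0.0256
gripper_force: 40.0
```

Request:
carry_out --moves '[{"jaw": 0.01,"yaw": 0,"dx": 0,"dy": 0,"dz": 0},{"jaw": 0.01,"yaw": 0,"dx": 0,"dy": 0,"dz": 0},{"jaw": 0.01,"yaw": 0,"dx": 0,"dy": 0,"dz": 0},{"jaw": 0.01,"yaw": 0,"dx": 0,"dy": 0,"dz": 0}]'

```text
t: 12.2
tool_pos: [0.5406, 0.1772, 0.1188]
orientation: [-3.086, -0.587, -0.003]
force: [-5.7, 0.3, 13.6]
opening: 0.0256
gripper_force: 40.0
```

Request:
carry_out --moves '[{"jaw": 0.03,"yaw": 0,"dx": 0,"dy": 0,"dz": -0.0007},{"jaw": 0.05,"yaw": 0,"dx": 0,"dy": 0,"dz": 0},{"jaw": 0.07,"yaw": 0,"dx": 0,"dy": 0,"dz": 0},{"jaw": 0.09,"yaw": 0,"dx": 0,"dy": 0,"dz": 0},{"jaw": 0.09,"yaw": 0,"dx": 0,"dy": 0,"dz": 0},{"jaw": 0.09,"yaw": 0,"dx": 0,"dy": 0,"dz": 0}]'

```text
t: 12.95
tool_pos: [0.5397, 0.1769, 0.1173]
orientation: [3.086, 0.587, -0.0]
force: [-0.8, 1.0, -0.5]
opening: 0.0756
gripper_force: 0.0
```

Request:
carry_out --moves '[{"jaw": 0.09,"yaw": 0,"dx": 0,"dy": 0,"dz": -0.01},{"jaw": 0.09,"yaw": 0,"dx": 0,"dy": 0,"dz": -0.03},{"jaw": 0.09,"yaw": 0,"dx": 0,"dy": 0,"dz": -0.04},{"jaw": 0.09,"yaw": 0,"dx": 0,"dy": 0,"dz": -0.03},{"jaw": 0.09,"yaw": 0,"dx": 0,"dy": 0,"dz": 0},{"jaw": 0.09,"yaw": 0,"dx": 0,"dy": 0,"dz": 0}]'

```text
t: 13.7
tool_pos: [0.5395, 0.1769, 0.2268]
orientation: [3.086, 0.587, -0.001]
force: [1.2, 0.1, -0.0]
opening: 0.0897
gripper_force: 0.0
```

```bash
python3 - <<'E'
from h import *
plan([.541,.1763,.12])
M=camera_model("wrist");w=read_camera("wrist")
for z in(.161,.068):print(z,proj("wrist",np.array([.5406,.1772,z]),M))
cv2.imwrite("pics/c6.png",cv2.resize(w[120:360,200:440],None,fx=2.4,fy=2.4,interpolation=2)[:,:,::-1])
E
```

```text
t 13.7 tcp [0.5395 0.1769 0.2268] tool delta [0.0013 0.0011 0.1068] F [ 1.2  0.1 -0. ] open 0.0897 gf 0.0 tooly [ 0.367 -0.93  -0.   ] toolz [-6.e-04 -1.e-04 -1.e+00]
0.161 [322.26923539 257.00994802]
0.068 [322.50409434 223.72273541]
```

View pics/c6.png

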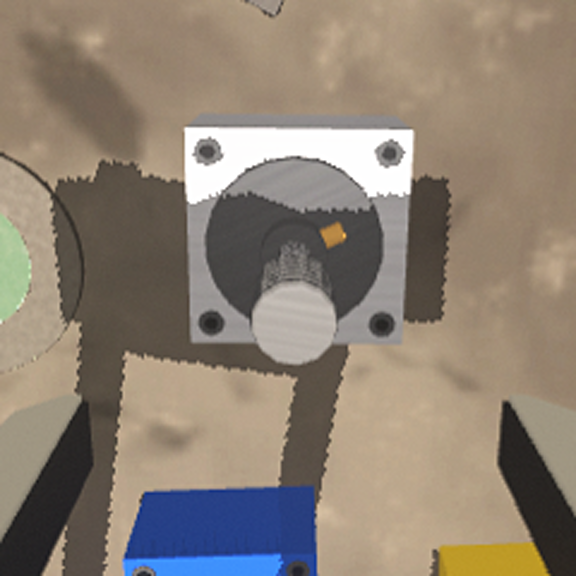

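The gauge stands upright and centred on the grey housing: the knob's top is at (322.5, 254) and the foot at (322.5, 222), both within 3 px of prediction. The fingers are clear of it.

```bash
python3 -c "
from plant import *
print(close_job())"
```

```text
the job is handed in; nothing more can be done
None
```

I handed the job in at about 14 s: the gauge stands released and upright on the grey square housing, foot flat, after its rod was held for over two seconds (about 13 N) on what the force rise and height show to be the bore's floor; no verdict came back.

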